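Season the chillies: shaker out of the caddy and tipped over the bowl

ROBOT

A 6-joint arm with a two-finger parallel gripper is mounted at the origin on a cart in front of the work surface, level with it; the furniture and walls round the work are solid. World frame = base frame: x ahead of the robot, y to its left, z up, the work surface at z = 0. Lengths are in m, angles in rad, forces in N, time in s.
With the tool pointing down it reaches from about 0.3 to 0.775 m from the base axis. Payload 14.6 kg.
Tool frame: the origin (TCP) lies at the very end of the fingers, on their centre line; the grasp point (between the pads) lies 19 mm behind it; z points along the fingers, y is the line along which they close (so a half turn about z gives the same grasp; the last joint's range is limited). The gripper opens to 94 mm and grips with 3 to 60 N. Pads are 16 mm wide; open, the fingers measure 119 mm over their backs; the gripper's body (75 mm by 177 mm) begins 78 mm behind the grasp point.
Start: joints at [-1.414, 0.3, 1.521, -0, 1.321, -0.067], TCP at [0.122, -0.536, 0.205] pointing down, gripper open.
Joint ranges: [-3.03, 3.03], [-0.79, 2.21], [0.23, 2.52], [-1.04, 4.18], [0, 3.07], [-2.55, 2.55]. Speed limits (rad/s): [2.22, 2.22, 2.57, 3.14, 3.14, 3.14].

INTERFACE

Orientations are given as [roll, pitch, yaw] about the fixed x, y, z axes, in that order (R = Rz(yaw) Ry(pitch) Rx(roll)).
In Python, from station import * gives the robot as it stands.
- The arm moves only by the tool jog_arm, never from a script. Its argument "rows" is a list of rows, each a list of 3 entries, a list of its own where there are three numbers: the shift along the tool's x, y, z in m, then the turn about the tool's z in degrees, then the finger opening in m, from 0 to 0.094. A call has 1 to 12 rows; each row shifts and turns the commanded pose from where the row before left it, along the tool's axes as they then stand; what a row does not reach is not made up. A row lasts 1/12 s, in which the tool goes at most 41.7 mm and 7.16 degrees, less where a joint would pass 70% of its speed; a pose out of reach is approached as far as the arm can. A call is refused whole if a number of a shift passes 0.0417 or a number of a turn 7.16, either way. A call with a gripper value outside its range is refused whole. The fingers move at their own pace and stop on an object; "squeeze" is the grip in N (left out, the last holds). Time passes only in rows, so rows that do not move let the fingers close. It gives the time, the measured TCP pose, the force, the opening and the grip force at its end, in the units of the state.
- get_obs(): the state, without advancing time (a new reading comes with each control period).
- camera(name): name is "scene" or "top" or "wrist"; returns a dict with "image" (384x512x3 uint8, red, green, blue), "range_z" (384x512 float32, m along the optical axis (not along the pixel's ray), 0 where there is no reading), "K" (3x3 intrinsics, pixels), "world_from_camera" (4x4, takes a point from camera to world coordinates); the wrist camera has in their place "T_tool_cam" (4x4, takes a point from camera to tool coordinates, whose origin is the TCP and whose axes are the flange's). Camera axes: x right, y up, looking along -z (the intrinsics and any distortion apply to the point x, -y, -z); pixel columns grow to the right and rows downward; lengths in m; the calibration is good to about 2 mm. The wrist camera is an equidistant fisheye: a pixel r from the principal point sees the ray r / f radians off the axis. A picture is of the moment at which its call begins: read the wrist's pose just before it.
- hand_in(): hands the job in; it is judged then, once.
Trained networks look in a picture, given as the dict that the camera call returned (one of the last four; its "shot" number tells which), for a name from the list of things; names that differ only in an ending like _2 or _b are one class to them, and where a whole thing is asked for, a point or a joint stands for the part that bears it (a point fixed in the world has none). Each returns a list of dicts, best first, with "p" (0 to 1); they miss things now and then, are a little off and sometimes report something else, mostly with a low value. They report only what shows in the picture. A call takes as long as a camera call. They do not tell look-alikes from the thing itself.
- search_frame(label, picture): "at" ([column, row] as shares, 0 to 1, of the picture: columns of its width, rows of its height, amid what is visible of it).
- spot_point(label, picture): "at" ([column, row] as shares, 0 to 1, of the picture: columns of its width, rows of its height: a listed point, or the origin of a listed thing).
The state is a dict: "time_s": time; "qpos": joint angles; "joint_vel": joint speeds; "tau": joint torques, N m; "ee_pos": TCP position; "eef_rot": TCP orientation; "force": force on the tool from outside, world axes, zero at the start; "moment": the same for the moment, N m; "grip_width": finger opening in m; "grip_force": force on a finger pad.
Only numpy, scipy, OpenCV 4.12 (cv2) and the standard library are available. Lean on these libraries where they do the work, as an engineer would, in place of code of your own. Each camera call takes 0.05 s, during which the arm holds its last target. There are 200 camera calls.

TASK

Draw the glass salt shaker up out of its well in the wooden caddy, carry it upright to the bowl of chillies, and only there tip it onto its side or further, so that its perforated cap is over the middle of the bowl, clear above the chillies but no more than about 20 cm above them. Finish while still holding the shaker tipped and still in the air: do not put it down or let go. Leave the two spice jars in their wells, the bowl where it stands and everything else alone.

Things in the scene. Friction and masses are not known exactly. Their poses are not given: they have to be found in the camera images.
- salt_shaker: small glass salt shaker with a grey perforated cap, round, 44 mm across at its widest, narrowing to 34 mm at the cap, and 90 mm tall (the cap is the top quarter or so), about 0.12 kg, standing upright in one of the caddy's three wells, any of them; rigid and closed, nothing comes out. Origin at the centre of its underside, z along its axis to the cap. In the well its underside is 10 mm above the counter, so its upper 60 mm stand out above the caddy
- shaker_top (a point): the middle of the shaker's perforated cap, 90 mm from its underside along its axis
- caddy: light wooden block with dark ends, fixed to the counter, 82 mm (its x) by 306 mm (its y), wells' mouths 40 mm and end boards 44 mm above the counter; three round wells 50 mm across and 30 mm deep in a row along its y at -105, 0 and +105 mm. It may be on the left or the right of the robot, the bowl on the other side. Origin at the centre of its underside, z up
- bowl: round blue bowl filled with red chillies on a pale napkin (all one rigid heap), 204 mm across, its rim 62 mm and the heap's highest bits 85 mm above the counter, loose, 0.7 kg. Origin at the centre of its underside, z up
- red_jar: spice jar with a red cap, 45 mm across, 108 mm tall, in another well of the caddy (its top 118 mm above the counter); a bystander, to be left alone; origin at the centre of its underside, z up
- green_jar: spice jar with a green cap, 41 mm across, 108 mm tall, in another well of the caddy (its top 118 mm above the counter); a bystander, to be left alone; origin at the centre of its underside, z up
- tumbler: pale aqua tumbler, 74 mm across, 105 mm tall, near the middle at the back, between caddy and bowl; a bystander, to be left alone; origin at the centre of its underside, z up
Things that resemble listed ones, but are neither listed nor needed, are in the scene too. Leave any blue look-alike of the salt_shaker alone.

How it is judged:
By the outcome, as a careful person would: the job done as asked, in the order asked, and still so for the second after the job is handed in, while the arm keeps its last pose, push and grip.
It also fails if it takes over 42 s, if anything falls off the work surface, if the arm or the gripper's body presses on something with over 40 N, if the wrist force passes 120 N, or if a joint passes its speed limit or range.

## Working session

There is one attempt and no reset: what is moved stays moved. The work goes in short steps, Python scripts to look and compute and a tool call to move; the robot and the scene stay as the last step left them, time stands still between calls to the robot, and variables do not carry over. Pictures are saved under pics/ and viewed, at most 10 in all, crops included, and the job is handed in when it is done.

Besides the shell and the picture viewer there is one more tool, called after "Call:" by a JSON object that holds its "name" and its "arguments". jog_arm: Moves the arm, as the interface text tells. Its arguments: {"type":"object","properties":{"rows":{"type":"array","items":{"type":"array"}},"squeeze":{"type":"number"}},"required":["rows"]}

```bash
mkdir -p pics; cat > h.py <<'E'
from station import *
import numpy as np, cv2
def world(c,u,v):
    K=c["K"];z=float(np.median(c["range_z"][int(v)-1:int(v)+2,int(u)-1:int(u)+2]))
    x=(u-K[0,2])/K[0,0]*z;y=(v-K[1,2])/K[1,1]*z
    return (c["world_from_camera"]@[x,-y,-z,1])[:3]
E
python3 - <<'E'
from h import *
for n in("scene","top"):
    c=camera(n);cv2.imwrite(f"pics/{n}1.png",c["image"][:,:,::-1])
    for l in("salt_shaker","caddy","bowl","red_jar","green_jar","tumbler"):
        for d in search_frame(l,c)[:3]:
            u,v=d["at"][0]*512,d["at"][1]*384
            print(n,l,round(d["p"],2),round(u),round(v),world(c,u,v).round(3))
E
```

```text
scene salt_shaker 0.65 272 207 [0.588 0.035 0.075]
scene salt_shaker 0.55 269 245 [0.662 0.118 0.078]
scene salt_shaker 0.51 303 225 [0.56  0.134 0.092]
scene caddy 0.69 324 261 [0.566 0.234 0.039]
scene bowl 0.89 243 144 [ 0.525 -0.18   0.079]
scene red_jar 0.78 358 284 [0.566 0.339 0.116]
scene green_jar 0.79 329 249 [0.561 0.23  0.118]
scene tumbler 0.67 236 217 [ 0.675 -0.019  0.03 ]
top salt_shaker 0.75 209 200 [0.541 0.122 0.096]
top salt_shaker 0.5 218 164 [0.643 0.101 0.09 ]
top salt_shaker 0.48 249 185 [0.587 0.012 0.09 ]
top caddy 0.65 185 202 [0.539 0.199 0.037]
top caddy 0.44 136 195 [0.547 0.317 0.119]
top bowl 0.85 322 213 [ 0.513 -0.196  0.076]
top red_jar 0.57 138 194 [0.551 0.314 0.117]
top green_jar 0.57 174 197 [0.545 0.216 0.119]
top green_jar 0.53 212 202 [0.537 0.113 0.092]
top tumbler 0.65 251 154 [0.688 0.008 0.031]
top tumbler 0.61 185 199 [0.547 0.196 0.053]
```

```bash
python3 -c "
import cv2,numpy as np
a=cv2.imread('pics/scene1.png');b=cv2.imread('pics/top1.png')
cv2.imwrite('pics/both.png',cv2.resize(np.vstack([a,b]),(400,600)) if 0 else np.hstack([cv2.resize(a,(400,300)),cv2.resize(b,(400,300))]))"
```

```text
(no output)
```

View pics/top1.png

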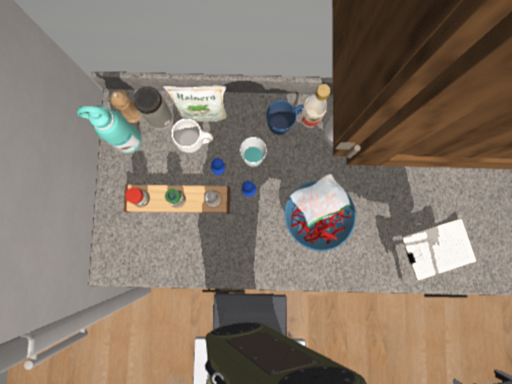

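View pics/scene1.png

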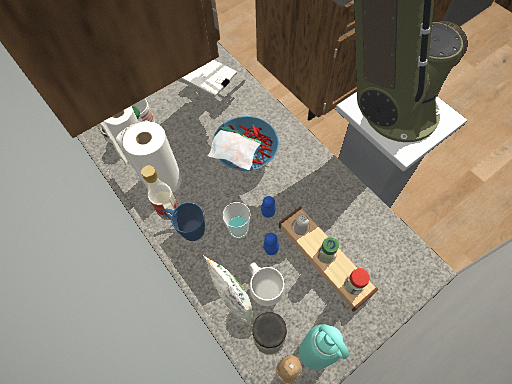

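Shaker candidates in the top view are the grey-capped one in the caddy's right well (212,198) and two blue look-alikes on the counter at (218,166) and (249,187). The caddy one fits, with a grey cap and standing in a well. I'll confirm it in a crop and check the interface details.

View pics/crop1.png

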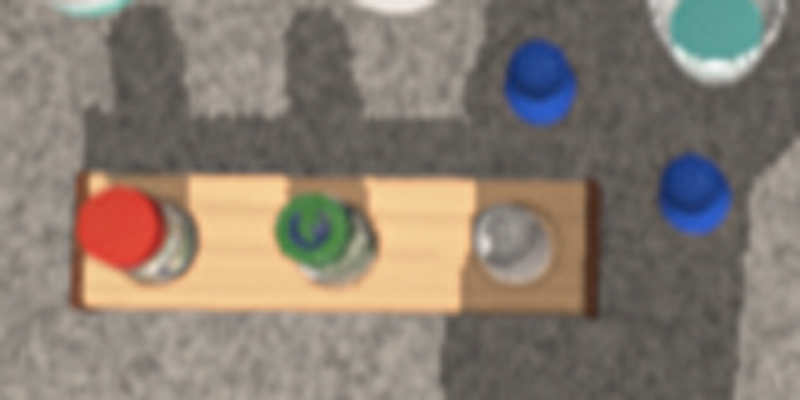

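The grey-capped shaker in the caddy's right well is confirmed at crop (512,240); the blue ones are out on the counter. The jog only turns about tool z, so I'll probe what the arm does at its reach limit, in free space, to see whether the tool can be tilted.

Call:
{"name": "jog_arm", "arguments": {"rows": [[[0, 0.04, 0], 0, 0.094], [[0, 0.04, 0], 0, 0.094], [[0, 0.04, 0], 0, 0.094], [[0, 0.04, 0], 0, 0.094], [[0, 0.04, 0], 0, 0.094], [[0, 0.04, 0], 0, 0.094], [[0, 0.04, 0], 0, 0.094], [[0, 0.04, 0], 0, 0.094]]}}

```text
time_s: 1.42
ee_pos: [0.1799, -0.792, 0.2063]
eef_rot: [3.14, -0.0, 0.224]
force: [-0.5, -0.4, 0.7]
grip_width: 0.0941
grip_force: 0.0
```

```bash
python3 - <<'E'
from h import *
o=get_obs();print({k:np.round(v,3) for k,v in o.items() if k in('time_s','qpos','ee_pos','eef_rot','force')})
E
```

```text
{'time_s': np.float64(1.417), 'qpos': array([-1.393,  1.027,  0.373,  0.   ,  1.74 , -0.045]), 'ee_pos': array([ 0.18 , -0.792,  0.206]), 'eef_rot': array([ 3.14 , -0.   ,  0.224]), 'force': array([-0.501, -0.364,  0.707])}
```

Call:
{"name": "jog_arm", "arguments": {"rows": [[[0, 0.04, 0], 0, 0.094], [[0, 0.04, 0], 0, 0.094], [[0, 0.04, 0], 0, 0.094], [[0, 0.04, 0], 0, 0.094]]}}

```text
time_s: 1.75
ee_pos: [0.1896, -0.8344, 0.176]
eef_rot: [3.058, -0.0, 0.224]
force: [0.7, 0.3, 0.6]
grip_width: 0.0936
grip_force: 0.0
```

```bash
python3 - <<'E'
from h import *
o=get_obs();print({k:np.round(v,3) for k,v in o.items() if k in('time_s','qpos','ee_pos','eef_rot','force')})
E
```

```text
{'time_s': np.float64(1.75), 'qpos': array([-1.391,  1.139,  0.236,  0.004,  1.683, -0.044]), 'ee_pos': array([ 0.19 , -0.834,  0.176]), 'eef_rot': array([ 3.058, -0.   ,  0.224]), 'force': array([0.724, 0.277, 0.591])}
```

The tilt persists at the limit, leaning outward by 0.08 rad. I'll push further and then back in to see whether it stays.

Call:
{"name": "jog_arm", "arguments": {"rows": [[[0, 0.0417, 0], 0, 0.094], [[0, 0.0417, 0], 0, 0.094], [[0, 0.0417, 0], 0, 0.094], [[0, 0.0417, 0], 0, 0.094], [[0, 0.0417, 0], 0, 0.094], [[0, 0.0417, 0], 0, 0.094], [[0, 0.0417, 0], 0, 0.094], [[0, 0.0417, 0], 0, 0.094]]}}

```text
time_s: 2.42
ee_pos: [0.2025, -0.8908, 0.1664]
eef_rot: [2.859, 0.0, 0.224]
force: [-0.5, -0.2, -0.6]
grip_width: 0.0939
grip_force: 0.0
```

```bash
python3 - <<'E'
from h import *
o=get_obs();print({k:np.round(v,3) for k,v in o.items() if k in('time_s','qpos','ee_pos','eef_rot','force')})
E
```

```text
{'time_s': np.float64(2.417), 'qpos': array([-1.391,  1.162,  0.236,  0.012,  1.461, -0.044]), 'ee_pos': array([ 0.203, -0.891,  0.166]), 'eef_rot': array([2.859, 0.   , 0.224]), 'force': array([-0.461, -0.188, -0.598])}
```

Call:
{"name": "jog_arm", "arguments": {"rows": [[[0, -0.04, 0], 0, 0.094], [[0, -0.04, 0], 0, 0.094], [[0, -0.04, 0], 0, 0.094], [[0, 0, 0], 0, 0.094]]}}

```text
time_s: 2.75
ee_pos: [0.1898, -0.8355, 0.1464]
eef_rot: [2.87, -0.001, 0.224]
force: [-0.1, -0.8, -1.7]
grip_width: 0.0939
grip_force: 0.0
```

Commanded poses inherit the reached tilt, so pushing against the reach limit tilts the tool. Plan: tilt it about 60° pointing roughly +x+y, grip the upright shaker, then turn about tool z over the bowl to tip it. I'll move behind-right to tilt inward and collect kinematic data.

Call:
{"name": "jog_arm", "arguments": {"rows": [[[-0.018, -0.033, -0.0156], 0, 0.094], [[-0.018, -0.033, -0.0156], 0, 0.094], [[-0.018, -0.033, -0.0156], 0, 0.094], [[-0.018, -0.033, -0.0156], 0, 0.094], [[-0.018, -0.033, -0.0156], 0, 0.094], [[-0.018, -0.033, -0.0156], 0, 0.094], [[-0.018, -0.033, -0.0156], 0, 0.094], [[-0.018, -0.033, -0.0156], 0, 0.094]]}}

```text
time_s: 3.42
ee_pos: [-0.0093, -0.5986, 0.1988]
eef_rot: [2.857, 0.001, 0.224]
force: [-0.6, 0.1, 0.7]
grip_width: 0.0941
grip_force: 0.0
```

```bash
cat > kin.py <<'E'
import numpy as np
from scipy.spatial.transform import Rotation as Ro
from scipy.optimize import least_squares
LO=np.array([-3.03,-.79,.23,-1.04,0,-2.55]);HI=np.array([3.03,2.21,2.52,4.18,3.07,2.55])
p0=[.15,.45,.43,.26,.037,0,0]
def fk(q,p,s4=1):
    h,a,b,d,l,e,x0=p
    R1=Ro.from_euler('z',q[0]);R2=R1*Ro.from_euler('y',q[1]);R3=R2*Ro.from_euler('y',q[2])
    R5=R3*Ro.from_euler('z',s4*q[3])*Ro.from_euler('y',q[4]);R6=R5*Ro.from_euler('z',q[5]+np.pi/2)
    return np.array([0,0,h])+R1.apply([x0,l,0])+R2.apply([0,0,a])+R3.apply([e,0,b])+R5.apply([0,0,d]),R6
E
python3 - <<'E'
from h import *
from kin import *
o=get_obs();print({k:np.round(v,3) for k,v in o.items() if k in('time_s','qpos','ee_pos','eef_rot','force')})
D=[([-1.414,.3,1.521,0,1.321,-.067],[.122,-.536,.205],[-3.142,0,.224]),
([-1.393,1.027,.373,0,1.74,-.045],[.18,-.792,.206],[3.14,0,.224]),
([-1.391,1.139,.236,.004,1.683,-.044],[.19,-.834,.176],[3.058,0,.224]),
([-1.391,1.162,.236,.012,1.461,-.044],[.203,-.891,.166],[2.859,0,.224]),
(o['qpos'],o['ee_pos'],o['eef_rot'])]
for s in(1,-1):
    f=lambda p:np.concatenate([fk(q,p,s)[0]-x for q,x,_ in D])
    r=least_squares(f,p0);print(s,r.x.round(4),abs(r.fun).max(),[round((fk(q,r.x,s)[1].inv()*Ro.from_euler('xyz',e)).magnitude(),3) for q,x,e in D])
E
```

```text
{'time_s': np.float64(3.417), 'qpos': array([-1.69 ,  0.26 ,  1.614,  0.112,  1.002, -0.391]), 'ee_pos': array([-0.009, -0.599,  0.199]), 'eef_rot': array([2.857e+00, 1.000e-03, 2.240e-01]), 'force': array([-0.608,  0.088,  0.654])}
1 [ 0.2134  0.4283  0.452   0.2711  0.0369  0.0354 -0.0071] 0.0003316152730559463 [0.001, 0.001, 0.0, 0.001, 0.0]
-1 [ 0.1052  0.4588  0.4834  0.2262  0.0478 -0.01   -0.0519] 0.03458446370225945 [0.001, 0.001, 0.008, 0.024, 0.223]
```

```bash
cat >> kin.py <<'E'
P=[0.2134,0.4283,0.452,0.2711,0.0369,0.0354,-0.0071]
def ik(x,R,seeds,w=.3):
    best=None
    for s in seeds:
        def f(q):
            p,r=fk(q,P);return np.r_[p-x,w*(R.inv()*r).as_rotvec()]
        r=least_squares(f,np.clip(s,LO+.01,HI-.01),bounds=(LO,HI))
        if best is None or r.cost<best.cost:best=r
    return best
def toolR(th,tau,sg=1):
    z=np.array([np.sin(tau)*np.cos(th),np.sin(tau)*np.sin(th),-np.cos(tau)])
    y=sg*np.array([-np.sin(th),np.cos(th),0]);return Ro.from_matrix(np.c_[np.cross(y,z),y,z]),z
E
python3 - <<'E'
from kin import *
g=np.array([.552,.117,.08]);cap=np.array([.515,-.193,.19])
S=[[0,.4,1.9,q4,.8,q6] for q4 in(-.8,0.,1.5,3.) for q6 in(-1.5,1.5)]
for tau in(50,60,75):
  for th in(0,20,40,60,80,100):
    for sg in(1,-1):
        R,z=toolR(np.radians(th),np.radians(tau),sg)
        r=ik(g+.019*z,R,S)
        if r.cost>1e-7: continue
        out=[]
        for phi in(-180,-140,-110,110,140,180):
            T=Ro.from_rotvec(z*np.radians(phi));a=T.apply([0,0,1])
            r2=ik(cap-.02*a+.019*z,T*R,[r.x,r.x+[-.5,0,0,0,0,-1.5],r.x+[-.5,0,0,0,0,1.5]])
            if r2.cost<1e-7: out.append((phi,round(np.degrees(np.arccos(a[2]))),r2.x.round(1).tolist()))
        print(tau,th,sg,r.x.round(2),out)
E
```

```text
50 0 1 [0.22 0.32 2.16 3.84 0.26 1.03] [(-180, 100, [-0.6, 0.1, 2.1, 1.2, 0.5, 0.0]), (-140, 92, [-0.6, 0.1, 2.1, 1.2, 0.5, 0.7]), (-110, 78, [-0.6, 0.1, 2.1, 1.2, 0.5, 1.2]), (140, 92, [-0.6, 0.1, 2.1, 1.2, 0.5, -0.7]), (180, 100, [-0.6, 0.1, 2.1, 1.2, 0.5, 0.0])]
50 0 -1 [ 0.22  0.32  2.16  3.84  0.26 -2.11] [(-140, 92, [-0.6, 0.1, 2.1, 1.2, 0.5, -2.5]), (-110, 78, [-0.6, 0.1, 2.1, 1.2, 0.5, -2.0])]
50 20 1 [0.04 0.31 2.17 2.23 0.3  2.25] [(-180, 100, [-0.7, 0.2, 2.0, 1.1, 0.8, -0.2]), (-140, 92, [-0.7, 0.2, 1.9, 1.1, 0.8, 0.5]), (-110, 78, [-0.7, 0.2, 1.9, 1.1, 0.9, 1.0]), (140, 92, [-0.7, 0.2, 2.0, 1.1, 0.8, -0.9]), (180, 100, [-0.7, 0.2, 2.0, 1.1, 0.8, -0.2])]
50 20 -1 [ 0.04  0.31  2.17  2.23  0.3  -0.89] [(-110, 78, [-0.7, 0.2, 1.9, 1.1, 0.9, -2.2]), (110, 78, [-0.7, 0.2, 2.0, 1.1, 0.8, 1.7]), (140, 92, [-0.7, 0.2, 2.0, 1.1, 0.8, 2.2])]
50 40 1 [-0.11  0.36  2.1   1.58  0.59  2.54] [(-180, 100, [-0.7, 0.3, 1.8, 1.0, 1.1, -0.4]), (-140, 92, [-0.8, 0.3, 1.8, 1.0, 1.1, 0.3]), (-110, 78, [-0.8, 0.3, 1.8, 1.0, 1.1, 0.8]), (140, 92, [-0.8, 0.3, 1.8, 1.0, 1.1, -1.1]), (180, 100, [-0.
[... 7175 characters left out ...]
9, 2.4]), (110, 105, [-0.8, 0.7, 1.5, 1.0, 1.9, 1.1]), (140, 130, [-0.8, 0.7, 1.5, 1.0, 1.9, 1.7]), (180, 150, [-0.8, 0.7, 1.4, 1.0, 1.9, 2.4])]
75 100 1 [-0.26  0.86  1.52  1.07  1.67  2.26] [(-180, 150, [-0.7, 0.8, 1.2, 0.8, 2.2, -0.8]), (-140, 130, [-0.7, 0.8, 1.2, 0.8, 2.2, -0.1]), (-110, 105, [-0.7, 0.9, 1.2, 0.9, 2.1, 0.4]), (110, 105, [-0.7, 0.8, 1.2, 0.8, 2.1, -2.1]), (140, 130, [-0.7, 0.8, 1.2, 0.8, 2.2, -1.5]), (180, 150, [-0.7, 0.8, 1.2, 0.8, 2.2, -0.8])]
75 100 -1 [-0.26  0.86  1.52  1.07  1.67 -0.88] [(-180, 150, [-0.7, 0.8, 1.2, 0.8, 2.2, 2.3]), (110, 105, [-0.7, 0.8, 1.2, 0.8, 2.1, 1.1]), (140, 130, [-0.7, 0.8, 1.2, 0.8, 2.2, 1.6]), (180, 150, [-0.7, 0.8, 1.2, 0.8, 2.2, 2.3])]
```

```bash
python3 - <<'E'
from kin import *
Pt=np.load("P.npy").reshape(-1,3)
for z0,z1 in((.15,.3),(.3,.5),(.5,.7),(.7,.9),(.9,1.3)):
    print(z0,end=': ')
    for az in range(-30,61,10):
        a=np.degrees(np.arctan2(Pt[:,1],Pt[:,0]));r=np.hypot(Pt[:,0],Pt[:,1])
        m=(abs(a-az)<5)&(Pt[:,2]>z0)&(Pt[:,2]<z1)&(r>.25)
        print(az,r[m].min().round(2) if m.any() else None,end=' | ')
    print()
def step(x,R,q,w):
    def f(v):
        p,r=fk(v,P);return np.r_[p-x,w*(R.inv()*r).as_rotvec()]
    s=least_squares(f,np.clip(q,LO+1e-4,HI-1e-4),bounds=(LO,HI));return s.x
# calibrate: outward push from (1.139,.236..)
for w in(.1,.2,.3,.5,1):
    q=np.array([-1.391,1.139,.24,.004,1.683,-.044])
    for i in range(8):
        x,R=fk(q,P);q=step(x+R.apply([0,.0417,0]),R,q,w)
    x,R=fk(q,P);print(w,x.round(3),R.as_euler('xyz').round(3))
E
```

```text
0.15: -30 None | -20 None | -10 0.81 | 0 0.91 | 10 0.81 | 20 0.82 | 30 0.79 | 40 0.69 | 50 0.6 | 60 0.54 | 
0.3: -30 None | -20 0.25 | -10 0.25 | 0 0.91 | 10 0.91 | 20 0.94 | 30 0.82 | 40 0.69 | 50 0.6 | 60 0.54 | 
0.5: -30 0.27 | -20 0.25 | -10 0.25 | 0 None | 10 None | 20 None | 30 1.0 | 40 None | 50 None | 60 None | 
0.7: -30 0.63 | -20 0.59 | -10 0.61 | 0 None | 10 None | 20 None | 30 None | 40 None | 50 None | 60 None | 
0.9: -30 None | -20 0.59 | -10 0.61 | 0 0.43 | 10 None | 20 None | 30 None | 40 None | 50 None | 60 None | 
0.1 [ 0.24  -1.054  0.328] [ 1.999 -0.     0.224]
0.2 [ 0.23  -1.009  0.276] [ 2.29  -0.     0.224]
0.3 [ 0.22  -0.966  0.229] [ 2.519 -0.     0.224]
0.5 [ 0.207 -0.909  0.176] [ 2.785 -0.     0.224]
1 [ 0.197 -0.865  0.139] [ 2.979 -0.     0.224]
```

```bash
cat >> kin.py <<'E'
VM=.7*np.array([2.22,2.22,2.57,3.14,3.14,3.14])/12
def step(x,R,q,w=.55):
    def f(v):
        p,r=fk(v,P);return np.r_[p-x,w*(R.inv()*r).as_rotvec()]
    lo=np.maximum(LO,q-VM);hi=np.minimum(HI,q+VM);m=(lo+hi)/2
    return least_squares(f,np.clip(q,lo+1e-6,hi-1e-6),bounds=(lo,hi)).x
def run(q,rows):
    for sh,tn in rows:
        x,R=fk(q,P);q=step(x+R.apply(sh),R*Ro.from_euler('z',tn,degrees=True),q)
    return q
def info(q):
    x,R=fk(q,P);z=R.as_matrix()[:,2]
    return f"x {x.round(3)} tilt {np.degrees(np.arccos(-z[2])):.0f} az {np.degrees(np.arctan2(z[1],z[0])):.0f} yup {R.as_matrix()[2,1]:.2f} q {np.round(q,2)}"
def goto(q,xt,n,turn=0):
    x,R=fk(q,P);d=R.inv().apply((np.array(xt)-x)/n)
    return np.round(d,4)
E
python3 - <<'E'
from h import *
from kin import *
Pt=np.load("P.npy").reshape(-1,3)
m=(Pt[:,2]>.5)&(Pt[:,0]>.45);print("cab ymax",np.percentile(Pt[m,1],[50,90,99,100]).round(2))
m=(Pt[:,2]>.9)&(abs(np.arctan2(Pt[:,1],Pt[:,0]))<.09)&(Pt[:,0]<.6);print(m.sum(),Pt[m][:3])
q0=get_obs()['qpos'];
for az,el in((30,55),(30,65),(35,65),(40,65),(35,75)):
    q=q0.copy();a=np.radians(az);e=np.radians(el)
    # go up via point
    for wp in ([.25,-.35,.5],[.35*np.cos(a),.35*np.sin(a),.6]):
        for i in range(40):
            x,R=fk(q,P);d=np.array(wp)-x;n=np.linalg.norm(d)
            if n<.01:break
            q=step(x+d*min(1,.04/n),R,q)
        print(i,end=' ')
    u=np.array([np.cos(e)*np.cos(a),np.cos(e)*np.sin(a),np.sin(e)])
    print(az,el,info(q))
    for k in range(7):
        for i in range(10):
            x,R=fk(q,P);q=step(x+.0417*u,R,q)
        print('  ',k,info(q))
E
```

```text
cab ymax [-0.16 -0.14 -0.14  0.49]
765 [[0.43476294 0.00750065 1.21029046]
 [0.43476294 0.00750065 1.21029046]
 [0.43476294 0.00750065 1.21029046]]
12 14 30 55 x [0.303 0.175 0.6  ] tilt 15 az -76 yup 0.27 q [ 0.61 -0.03  1.02 -0.32  2.23  1.77]
   0 x [0.399 0.206 0.704] tilt 17 az -50 yup 0.27 q [ 0.58  0.38  0.23 -0.48  2.44  1.52]
   1 x [0.455 0.211 0.723] tilt 26 az -24 yup 0.28 q [ 0.56  0.37  0.23 -0.47  2.22  1.5 ]
   2 x [0.518 0.225 0.757] tilt 39 az -10 yup 0.29 q [ 0.54  0.37  0.23 -0.46  1.95  1.5 ]
   3 x [0.584 0.244 0.806] tilt 55 az -2 yup 0.31 q [ 0.52  0.38  0.23 -0.45  1.64  1.49]
   4 x [0.645 0.266 0.862] tilt 71 az 4 yup 0.32 q [ 0.49  0.41  0.23 -0.42  1.31  1.49]
   5 x [0.689 0.286 0.918] tilt 87 az 8 yup 0.32 q [ 0.46  0.45  0.23 -0.38  0.98  1.48]
   6 x [0.712 0.301 0.965] tilt 101 az 12 yup 0.32 q [ 0.43  0.48  0.23 -0.35  0.69  1.47]
12 14 30 65 x [0.303 0.175 0.6  ] tilt 15 az -76 yup 0.27 q [ 0.61 -0.03  1.02 -0.32  2.23  1.77]
   0 x [0.353 0.18  0.732] tilt 17 az -52 yup 0.27 q [ 0.58  0.31  0.23 -0.53  2.51  1.47]
   1 x [0.377 0.165 0.763] tilt 2
[... 1995 characters left out ...]
 ] tilt 15 az -76 yup 0.26 q [ 0.69 -0.02  1.01 -0.31  2.25  1.85]
   0 x [0.289 0.178 0.753] tilt 17 az -54 yup 0.26 q [ 0.67  0.25  0.23 -0.58  2.6   1.49]
   1 x [0.28  0.141 0.79 ] tilt 23 az -32 yup 0.29 q [ 0.67  0.17  0.23 -0.66  2.49  1.4 ]
   2 x [0.293 0.121 0.827] tilt 34 az -20 yup 0.33 q [ 0.69  0.11  0.23 -0.72  2.33  1.35]
   3 x [0.321 0.112 0.875] tilt 47 az -13 yup 0.38 q [ 0.7   0.08  0.23 -0.75  2.11  1.32]
   4 x [0.359 0.111 0.937] tilt 62 az -8 yup 0.42 q [ 0.68  0.07  0.23 -0.75  1.84  1.3 ]
   5 x [0.397 0.116 1.011] tilt 79 az -5 yup 0.45 q [ 0.62  0.07  0.23 -0.69  1.53  1.29]
   6 x [0.427 0.124 1.087] tilt 96 az -2 yup 0.45 q [ 0.52  0.08  0.23 -0.6   1.2   1.28]
```

```bash
python3 - <<'E'
from h import *
from kin import *
q0=get_obs()['qpos'];print(info(q0))
def path(q,wp):
    for i in range(60):
        x,R=fk(q,P);d=np.array(wp)-x;n=np.linalg.norm(d)
        if n<.01:break
        q=step(x+d*min(1,.04/n),R,q)
    return q,i
for a1,n1,a2,el in((90,20,45,65),(90,20,50,65),(80,20,50,70),(100,24,45,65)):
    q=q0.copy();N=0
    A=np.radians([a1,a2]);e=np.radians(el)
    for wp in ([.25,-.35,.5],[.33,.1,.62],[.33*np.cos(A[0]),.33*np.sin(A[0]),.68]):
        q,i=path(q,wp);N+=i
    print(a1,n1,a2,el,'rows',N,info(q))
    for a,n in((A[0],n1),(A[1],10),(A[1],10),(A[1],10),(A[1],10),(A[1],10)):
        u=np.array([np.cos(e)*np.cos(a),np.cos(e)*np.sin(a),np.sin(e)])
        if a==A[1] and n1:
            x,R=fk(q,P);q,i=path(q,[np.cos(a)*.36,np.sin(a)*.36,x[2]]) if n==10 and N>0 else (q,0); N=0
        for i in range(n):
            x,R=fk(q,P);q=step(x+.0417*u,R,q)
        print('  ',info(q))
E
```

```text
x [-0.009 -0.599  0.198] tilt 16 az -77 yup 0.28 q [-1.69  0.26  1.61  0.11  1.   -0.39]
90 20 45 65 rows 38 x [0.007 0.331 0.686] tilt 19 az -67 yup 0.33 q [ 1.55  0.21  0.54 -0.31  2.69  2.55]
   x [0.032 0.326 0.741] tilt 15 az -31 yup 0.20 q [ 1.55  0.28  0.23 -0.56  2.7   2.28]
   x [0.294 0.255 0.769] tilt 23 az -7 yup 0.18 q [ 0.84  0.23  0.23 -0.49  2.38  1.66]
   x [0.338 0.267 0.804] tilt 35 az 5 yup 0.16 q [ 0.83  0.21  0.23 -0.48  2.16  1.64]
   x [0.387 0.29  0.853] tilt 50 az 12 yup 0.15 q [ 0.81  0.21  0.23 -0.47  1.89  1.63]
   x [0.436 0.317 0.916] tilt 66 az 17 yup 0.14 q [ 0.77  0.22  0.23 -0.43  1.58  1.62]
   x [0.477 0.344 0.983] tilt 83 az 20 yup 0.13 q [ 0.73  0.24  0.23 -0.39  1.25  1.61]
90 20 50 65 rows 38 x [0.007 0.331 0.686] tilt 19 az -67 yup 0.33 q [ 1.55  0.21  0.54 -0.31  2.69  2.55]
   x [0.032 0.326 0.741] tilt 15 az -31 yup 0.20 q [ 1.55  0.28  0.23 -0.56  2.7   2.28]
   x [0.265 0.278 0.767] tilt 22 az -6 yup 0.17 q [ 0.94  0.24  0.23 -0.51  2.4   1.74]
   x [0.309 0.291 0.8  ] tilt 34 az 8 yup 0.13 q [ 0.92  0.22  0.23 -0.51  2.19  1.71]
   x [0
[... 835 characters left out ...]
81 az 27 yup -0.11 q [ 0.81  0.15  0.23 -0.33  1.37  1.8 ]
100 24 45 65 rows 44 x [-0.052  0.328  0.687] tilt 25 az -57 yup 0.41 q [ 1.75  0.26  0.5  -0.44  2.76  2.55]
   x [-0.007  0.308  0.75 ] tilt 24 az -28 yup 0.32 q [ 1.75  0.29  0.23 -0.93  2.73  2.05]
   x [0.309 0.253 0.792] tilt 33 az -12 yup 0.34 q [ 0.93  0.23  0.23 -0.71  2.27  1.46]
   x [0.364 0.262 0.836] tilt 46 az -2 yup 0.37 q [ 0.89  0.22  0.23 -0.7   2.02  1.43]
   x [0.419 0.28  0.895] tilt 62 az 5 yup 0.40 q [ 0.85  0.22  0.23 -0.66  1.72  1.41]
   x [0.467 0.303 0.963] tilt 78 az 10 yup 0.41 q [ 0.79  0.24  0.23 -0.61  1.39  1.4 ]
   x [0.502 0.325 1.029] tilt 95 az 14 yup 0.42 q [ 0.72  0.27  0.23 -0.55  1.06  1.39]
```

```bash
python3 - <<'E'
from h import *
from kin import *
q=get_obs()['qpos'];x,R=fk(q,P)
for wp in ([.25,-.35,.5],[.33,.1,.62],[.06,.325,.68]):
    wp=np.array(wp);d=wp-x;n=int(np.ceil(np.linalg.norm(d)/.041));print(n,R.inv().apply(d/n).round(4));x=wp
E
```

```text
12 [ 0.0256 -0.0077 -0.0285]
12 [ 0.0148 -0.0309 -0.0195]
9 [-0.0237 -0.0279 -0.0151]
```

Call:
{"name": "jog_arm", "arguments": {"rows": [[[0.0256, -0.0077, -0.0285], 0, 0.094], [[0.0256, -0.0077, -0.0285], 0, 0.094], [[0.0256, -0.0077, -0.0285], 0, 0.094], [[0.0256, -0.0077, -0.0285], 0, 0.094], [[0.0256, -0.0077, -0.0285], 0, 0.094], [[0.0256, -0.0077, -0.0285], 0, 0.094], [[0.0256, -0.0077, -0.0285], 0, 0.094], [[0.0256, -0.0077, -0.0285], 0, 0.094], [[0.0256, -0.0077, -0.0285], 0, 0.094], [[0.0256, -0.0077, -0.0285], 0, 0.094], [[0.0256, -0.0077, -0.0285], 0, 0.094], [[0.0256, -0.0077, -0.0285], 0, 0.094]]}}

```text
time_s: 4.42
ee_pos: [0.2513, -0.3502, 0.5032]
eef_rot: [2.856, -0.001, 0.223]
force: [0.1, -0.7, 0.7]
grip_width: 0.0942
grip_force: 0.0
```

Call:
{"name": "jog_arm", "arguments": {"rows": [[[0.0148, -0.0309, -0.0195], 0, 0.094], [[0.0148, -0.0309, -0.0195], 0, 0.094], [[0.0148, -0.0309, -0.0195], 0, 0.094], [[0.0148, -0.0309, -0.0195], 0, 0.094], [[0.0148, -0.0309, -0.0195], 0, 0.094], [[0.0148, -0.0309, -0.0195], 0, 0.094], [[0.0148, -0.0309, -0.0195], 0, 0.094], [[0.0148, -0.0309, -0.0195], 0, 0.094], [[0.0148, -0.0309, -0.0195], 0, 0.094], [[0.0148, -0.0309, -0.0195], 0, 0.094], [[0.0148, -0.0309, -0.0195], 0, 0.094], [[0.0148, -0.0309, -0.0195], 0, 0.094]]}}

```text
time_s: 5.42
ee_pos: [0.3289, 0.0962, 0.622]
eef_rot: [2.86, -0.003, 0.224]
force: [0.8, -0.3, 0.1]
grip_width: 0.0939
grip_force: 0.0
```

Call:
{"name": "jog_arm", "arguments": {"rows": [[[-0.0237, -0.0279, -0.0151], 0, 0.094], [[-0.0237, -0.0279, -0.0151], 0, 0.094], [[-0.0237, -0.0279, -0.0151], 0, 0.094], [[-0.0237, -0.0279, -0.0151], 0, 0.094], [[-0.0237, -0.0279, -0.0151], 0, 0.094], [[-0.0237, -0.0279, -0.0151], 0, 0.094], [[-0.0237, -0.0279, -0.0151], 0, 0.094], [[-0.0237, -0.0279, -0.0151], 0, 0.094], [[-0.0237, -0.0279, -0.0151], 0, 0.094]]}}

```text
time_s: 6.17
ee_pos: [0.0573, 0.319, 0.6821]
eef_rot: [2.862, -0.001, 0.224]
force: [1.4, 0.2, -0.3]
grip_width: 0.0937
grip_force: 0.0
```

```bash
cat > plan.py <<'E'
# simulate pushing calls: constant tool-frame shift per call = push dir in current frame
from h import *
from kin import *
def push(q,az,el,n):
    a,e=np.radians([az,el]);u=np.array([np.cos(e)*np.cos(a),np.cos(e)*np.sin(a),np.sin(e)])
    x,R=fk(q,P);d=(R.inv().apply(u)*.0415).round(4);d=np.clip(d,-.0417,.0417)
    q=run(q,[(d,0)]*n);print(n,d,info(q));return q
E
python3 - <<'E'
from plan import *
o=get_obs();q=o['qpos'];print(o['time_s'],info(q))
q=push(q,80,70,12);q=push(q,80,70,12)
E
```

```text
6.1667 x [0.056 0.312 0.685] tilt 16 az -77 yup 0.28 q [ 1.38  0.14  0.61 -0.24  2.64  2.53]
12 [ 0.0056 -0.0018 -0.0411] x [0.057 0.275 0.754] tilt 13 az -59 yup 0.21 q [ 1.38  0.23  0.23 -0.47  2.81  2.28]
12 [ 0.0083 -0.0046 -0.0404] x [0.059 0.251 0.773] tilt 12 az -26 yup 0.13 q [ 1.41  0.17  0.23 -0.55  2.75  2.22]
```

Call:
{"name": "jog_arm", "arguments": {"rows": [[[0.0056, -0.0018, -0.0411], 0, 0.094], [[0.0056, -0.0018, -0.0411], 0, 0.094], [[0.0056, -0.0018, -0.0411], 0, 0.094], [[0.0056, -0.0018, -0.0411], 0, 0.094], [[0.0056, -0.0018, -0.0411], 0, 0.094], [[0.0056, -0.0018, -0.0411], 0, 0.094], [[0.0056, -0.0018, -0.0411], 0, 0.094], [[0.0056, -0.0018, -0.0411], 0, 0.094], [[0.0083, -0.0046, -0.0404], 0, 0.094], [[0.0083, -0.0046, -0.0404], 0, 0.094], [[0.0083, -0.0046, -0.0404], 0, 0.094], [[0.0083, -0.0046, -0.0404], 0, 0.094]]}}

```text
time_s: 7.17
ee_pos: [0.069, 0.2992, 0.7429]
eef_rot: [2.906, -0.056, 0.241]
force: [-0.2, -0.3, -0.3]
grip_width: 0.0938
grip_force: 0.0
```

```bash
python3 - <<'E'
from plan import *
o=get_obs();q0=o['qpos'];print(o['time_s'],info(q0))
for az0,el in((80,60),(60,65),(70,65),(80,45)):
    print(az0);q=q0
    q=push(q,az0,el,12);q=push(q,az0,el,12);q=push(q,az0,el,12)
E
```

```text
7.1667 x [0.067 0.291 0.745] tilt 14 az -63 yup 0.23 q [ 1.36  0.26  0.23 -0.47  2.8   2.26]
80
12 [ 0.0104 -0.0102 -0.0389] x [0.074 0.316 0.747] tilt 12 az -28 yup 0.14 q [ 1.39  0.25  0.23 -0.47  2.68  2.3 ]
12 [ 0.0143 -0.0137 -0.0365] x [0.084 0.343 0.76 ] tilt 17 az 12 yup 0.02 q [ 1.44  0.23  0.23 -0.49  2.52  2.32]
12 [ 0.0191 -0.0182 -0.032 ] x [0.096 0.378 0.79 ] tilt 29 az 34 yup -0.14 q [ 1.49  0.2   0.23 -0.53  2.3   2.33]
60
12 [ 0.0142 -0.0037 -0.0388] x [0.12  0.271 0.763] tilt 13 az -30 yup 0.16 q [ 1.24  0.21  0.23 -0.55  2.69  2.06]
12 [ 0.0185 -0.0065 -0.0366] x [0.154 0.271 0.783] tilt 20 az 1 yup 0.08 q [ 1.21  0.17  0.23 -0.58  2.53  2.  ]
12 [ 0.0244 -0.0093 -0.0323] x [0.184 0.286 0.819] tilt 32 az 17 yup -0.00 q [ 1.24  0.13  0.23 -0.62  2.31  1.98]
70
12 [ 0.0119 -0.0055 -0.0394] x [0.096 0.281 0.76 ] tilt 13 az -30 yup 0.16 q [ 1.32  0.22  0.23 -0.53  2.7   2.15]
12 [ 0.016  -0.0086 -0.0373] x [0.117 0.287 0.779] tilt 18 az 4 yup 0.06 q [ 1.33  0.18  0.23 -0.58  2.56  2.12]
12 [ 0.0214 -0.012  -0.0334] x [0.137 0.306 0.81 ] tilt 30 az 22 yup -0.05 q [ 1.38  0.14  0.23 -0.63  2.36  2.11]
80
12 [ 0.0135 -0.0194 -0.0341] x [0.09  0.402 0.706] tilt 12 az -22 yup 0.12 q [ 1.39  0.36  0.23 -0.37  2.57  2.4 ]
12 [ 0.0169 -0.0231 -0.03  ] x [0.107 0.481 0.702] tilt 18 az 27 yup -0.06 q [ 1.42  0.38  0.23 -0.35  2.31  2.45]
12 [ 0.021  -0.028  -0.0223] x [0.124 0.557 0.732] tilt 34 az 48 yup -0.28 q [ 1.44  0.39  0.23 -0.35  2.    2.46]
```

Call:
{"name": "jog_arm", "arguments": {"rows": [[[0.0125, -0.007, -0.039], 0, 0.094], [[0.0125, -0.007, -0.039], 0, 0.094], [[0.0125, -0.007, -0.039], 0, 0.094], [[0.0125, -0.007, -0.039], 0, 0.094], [[0.0125, -0.007, -0.039], 0, 0.094], [[0.0125, -0.007, -0.039], 0, 0.094], [[0.0125, -0.007, -0.039], 0, 0.094], [[0.0125, -0.007, -0.039], 0, 0.094], [[0.0125, -0.007, -0.039], 0, 0.094], [[0.0125, -0.007, -0.039], 0, 0.094], [[0.0125, -0.007, -0.039], 0, 0.094], [[0.0125, -0.007, -0.039], 0, 0.094]]}}

```text
time_s: 8.17
ee_pos: [0.1028, 0.3031, 0.7487]
eef_rot: [2.969, -0.139, 0.258]
force: [-1.1, -0.6, 0.1]
grip_width: 0.0937
grip_force: 0.0
```

Call:
{"name": "jog_arm", "arguments": {"rows": [[[0.017, -0.0095, -0.0365], 0, 0.094], [[0.017, -0.0095, -0.0365], 0, 0.094], [[0.017, -0.0095, -0.0365], 0, 0.094], [[0.017, -0.0095, -0.0365], 0, 0.094], [[0.017, -0.0095, -0.0365], 0, 0.094], [[0.017, -0.0095, -0.0365], 0, 0.094], [[0.017, -0.0095, -0.0365], 0, 0.094], [[0.017, -0.0095, -0.0365], 0, 0.094], [[0.017, -0.0095, -0.0365], 0, 0.094], [[0.017, -0.0095, -0.0365], 0, 0.094], [[0.017, -0.0095, -0.0365], 0, 0.094], [[0.017, -0.0095, -0.0365], 0, 0.094]]}}

```text
time_s: 9.17
ee_pos: [0.1396, 0.3187, 0.7569]
eef_rot: [3.045, -0.257, 0.274]
force: [-0.2, 0.1, 0.1]
grip_width: 0.0944
grip_force: 0.0
```

```bash
python3 - <<'E'
from plan import *
o=get_obs();q0=o['qpos'];print(o['time_s'],info(q0))
for az0,el in((60,65),(70,65),(50,65)):
    print(az0);q=q0
    q=push(q,az0,el,12);q=push(q,az0,el,12);q=push(q,az0,el,12);q=push(q,az0,el,6)
E
```

```text
9.1667 x [0.137 0.31  0.759] tilt 16 az -5 yup 0.09 q [ 1.26  0.22  0.24 -0.5   2.56  2.13]
60
12 [ 0.0217 -0.009  -0.0342] x [0.17  0.304 0.796] tilt 26 az 18 yup -0.01 q [ 1.23  0.16  0.23 -0.53  2.38  2.06]
12 [ 0.028  -0.0126 -0.0279] x [0.199 0.319 0.848] tilt 42 az 29 yup -0.12 q [ 1.24  0.12  0.23 -0.56  2.13  2.03]
12 [ 0.0339 -0.0156 -0.0181] x [0.226 0.347 0.921] tilt 60 az 34 yup -0.21 q [ 1.25  0.1   0.23 -0.58  1.82  2.02]
6 [ 0.0374 -0.0173 -0.005 ] x [0.255 0.375 0.96 ] tilt 70 az 36 yup -0.24 q [ 1.19  0.11  0.23 -0.52  1.62  2.01]
70
12 [ 0.0195 -0.0109 -0.035 ] x [0.145 0.314 0.794] tilt 26 az 19 yup -0.02 q [ 1.32  0.17  0.23 -0.57  2.39  2.11]
12 [ 0.0258 -0.0148 -0.029 ] x [0.159 0.335 0.843] tilt 41 az 31 yup -0.14 q [ 1.4   0.13  0.23 -0.64  2.16  2.11]
12 [ 0.0317 -0.0183 -0.0195] x [0.176 0.367 0.914] tilt 59 az 37 yup -0.25 q [ 1.45  0.11  0.23 -0.7   1.86  2.11]
6 [ 0.0355 -0.0205 -0.0067] x [0.199 0.4   0.952] tilt 69 az 40 yup -0.28 q [ 1.4   0.12  0.23 -0.65  1.67  2.11]
50
12 [ 0.0236 -0.0067 -0.0335] x [0.193 0.289 0.799] tilt 26 az 17 yup -0.01 q [ 1.14  0.16  0.23 -0.49  2.37  2.  ]
12 [ 0.0298 -0.0099 -0.0271] x [0.235 0.294 0.853] tilt 42 az 26 yup -0.10 q [ 1.08  0.11  0.23 -0.47  2.11  1.95]
12 [ 0.0357 -0.0125 -0.017 ] x [0.272 0.315 0.928] tilt 61 az 31 yup -0.17 q [ 1.05  0.08  0.23 -0.45  1.8   1.92]
6 [ 0.039  -0.0137 -0.0037] x [0.306 0.34  0.967] tilt 71 az 33 yup -0.20 q [ 0.98  0.1   0.23 -0.38  1.6   1.91]
```

Call:
{"name": "jog_arm", "arguments": {"rows": [[[0.0217, -0.009, -0.0342], 0, 0.094], [[0.0217, -0.009, -0.0342], 0, 0.094], [[0.0217, -0.009, -0.0342], 0, 0.094], [[0.0217, -0.009, -0.0342], 0, 0.094], [[0.0217, -0.009, -0.0342], 0, 0.094], [[0.0217, -0.009, -0.0342], 0, 0.094], [[0.0217, -0.009, -0.0342], 0, 0.094], [[0.0217, -0.009, -0.0342], 0, 0.094], [[0.024, -0.01, -0.032], 0, 0.094], [[0.024, -0.01, -0.032], 0, 0.094], [[0.024, -0.01, -0.032], 0, 0.094], [[0.024, -0.01, -0.032], 0, 0.094]]}}

```text
time_s: 10.17
ee_pos: [0.1874, 0.3197, 0.7813]
eef_rot: [3.132, -0.415, 0.283]
force: [0.6, 0.3, 0.9]
grip_width: 0.0941
grip_force: 0.0
```

Call:
{"name": "jog_arm", "arguments": {"rows": [[[0.026, -0.0115, -0.0295], 0, 0.094], [[0.026, -0.0115, -0.0295], 0, 0.094], [[0.026, -0.0115, -0.0295], 0, 0.094], [[0.026, -0.0115, -0.0295], 0, 0.094], [[0.026, -0.0115, -0.0295], 0, 0.094], [[0.026, -0.0115, -0.0295], 0, 0.094], [[0.03, -0.013, -0.025], 0, 0.094], [[0.03, -0.013, -0.025], 0, 0.094], [[0.03, -0.013, -0.025], 0, 0.094], [[0.03, -0.013, -0.025], 0, 0.094], [[0.03, -0.013, -0.025], 0, 0.094], [[0.03, -0.013, -0.025], 0, 0.094]]}}

```text
time_s: 11.17
ee_pos: [0.2363, 0.3426, 0.8128]
eef_rot: [-3.046, -0.613, 0.273]
force: [-0.3, -0.2, 0.9]
grip_width: 0.094
grip_force: 0.0
```

```bash
python3 - <<'E'
from plan import *
o=get_obs();q0=o['qpos'];print(o['time_s'],o['ee_pos'],info(q0))
for az0,el in((50,65),(60,65)):
    print(az0);q=q0
    q=push(q,az0,el,12);q=push(q,az0,el,12)
E
```

```text
11.1667 [0.23634163 0.3426063  0.81283336] x [0.232 0.334 0.815] tilt 35 az 25 yup -0.08 q [ 1.12  0.17  0.24 -0.46  2.17  2.01]
50
12 [ 0.0335 -0.012  -0.0214] x [0.266 0.334 0.89 ] tilt 54 az 32 yup -0.17 q [ 1.06  0.12  0.23 -0.43  1.9   1.96]
12 [ 0.038  -0.0141 -0.009 ] x [0.296 0.35  0.979] tilt 73 az 35 yup -0.23 q [ 1.01  0.1   0.23 -0.37  1.56  1.94]
60
12 [ 0.0319 -0.0145 -0.0223] x [0.242 0.349 0.888] tilt 53 az 32 yup -0.18 q [ 1.18  0.13  0.23 -0.51  1.91  2.01]
12 [ 0.0366 -0.0167 -0.01  ] x [0.257 0.375 0.975] tilt 73 az 36 yup -0.24 q [ 1.19  0.11  0.23 -0.53  1.57  2.  ]
```

Call:
{"name": "jog_arm", "arguments": {"rows": [[[0.0335, -0.012, -0.0214], 0, 0.094], [[0.0335, -0.012, -0.0214], 0, 0.094], [[0.0335, -0.012, -0.0214], 0, 0.094], [[0.0335, -0.012, -0.0214], 0, 0.094], [[0.0335, -0.012, -0.0214], 0, 0.094], [[0.0335, -0.012, -0.0214], 0, 0.094], [[0.036, -0.013, -0.016], 0, 0.094], [[0.036, -0.013, -0.016], 0, 0.094], [[0.036, -0.013, -0.016], 0, 0.094], [[0.036, -0.013, -0.016], 0, 0.094], [[0.036, -0.013, -0.016], 0, 0.094], [[0.036, -0.013, -0.016], 0, 0.094]]}}

```text
time_s: 12.17
ee_pos: [0.302, 0.3602, 0.8626]
eef_rot: [-2.901, -0.849, 0.219]
force: [0.0, -0.2, 0.1]
grip_width: 0.0937
grip_force: 0.0
```

Call:
{"name": "jog_arm", "arguments": {"rows": [[[0.037, -0.0135, -0.013], 0, 0.094], [[0.037, -0.0135, -0.013], 0, 0.094], [[0.037, -0.0135, -0.013], 0, 0.094], [[0.037, -0.0135, -0.013], 0, 0.094], [[0.037, -0.0135, -0.013], 0, 0.094], [[0.037, -0.0135, -0.013], 0, 0.094], [[0.038, -0.014, -0.008], 0, 0.094], [[0.038, -0.014, -0.008], 0, 0.094], [[0.038, -0.014, -0.008], 0, 0.094], [[0.038, -0.014, -0.008], 0, 0.094]]}}

```text
time_s: 13.0
ee_pos: [0.3334, 0.3735, 0.9189]
eef_rot: [-2.705, -1.057, 0.093]
force: [0.4, 0.2, -0.5]
grip_width: 0.094
grip_force: 0.0
```

```bash
python3 - <<'E'
from plan import *
o=get_obs();q0=o['qpos'];x,R=fk(q0,P);print(o['time_s'],o['ee_pos'],info(q0),(R.inv()*Ro.from_euler('xyz',o['eef_rot'])).magnitude())
for az0,el in((50,65),):
    q=push(q0,az0,el,6)
# transit check: from q0 via waypoints to pregrasp, with orientation kept
def path(q,wp,show=True):
    for i in range(60):
        x,R=fk(q,P);d=np.array(wp)-x;n=np.linalg.norm(d)
        if n<.006:break
        q=step(x+d*min(1,.035/n),R,q)
    print(i,info(q));return q
z=R.as_matrix()[:,2];g=np.array([.552,.117,.08])
for mid in ([[.3,-.05,.6],[.35,-.1,.3]],[[.35,.1,.4]]):
    q=q0
    for w in mid: q=path(q,w)
    for b in(.10,-.019): q=path(q,g-b*z)
E
```

```text
13.0 [0.3334142  0.37345618 0.91886591] x [0.328 0.366 0.921] tilt 64 az 33 yup -0.21 q [ 0.94  0.15  0.24 -0.31  1.67  1.94] 7.948290193542402e-16
6 [ 0.0389 -0.0144 -0.0017] x [0.35  0.382 0.964] tilt 74 az 35 yup -0.23 q [ 0.9   0.16  0.23 -0.28  1.48  1.93]
19 x [ 0.3  -0.05  0.6 ] tilt 60 az 29 yup -0.17 q [-1.24 -0.57  1.7   1.15  1.93  0.51]
9 x [ 0.35 -0.1   0.3 ] tilt 60 az 29 yup -0.17 q [-1.12 -0.37  2.26  1.06  1.46 -0.11]
8 x [0.477 0.068 0.125] tilt 60 az 29 yup -0.17 q [-0.31  0.08  2.41  1.83  0.71 -0.63]
4 x [0.566 0.126 0.072] tilt 60 az 29 yup -0.17 q [-0.07  0.38  2.21  2.21  0.64 -0.87]
18 x [0.35 0.1  0.4 ] tilt 61 az 33 yup -0.20 q [-0.44 -0.77  2.24  0.96  1.14  0.61]
9 x [0.477 0.068 0.125] tilt 61 az 33 yup -0.20 q [-0.35  0.11  2.39  1.76  0.8  -0.61]
4 x [0.566 0.126 0.072] tilt 61 az 33 yup -0.20 q [-0.11  0.4   2.19  2.11  0.7  -0.81]
```

```bash
python3 - <<'E'
from plan import *
import re,kin
o=get_obs();q0=o['qpos']
D=[([-1.414,.3,1.521,0,1.321,-.067],[.122,-.536,.205]),([-1.393,1.027,.373,0,1.74,-.045],[.18,-.792,.206]),([-1.391,1.139,.236,.004,1.683,-.044],[.19,-.834,.176]),
([-1.391,1.162,.236,.012,1.461,-.044],[.203,-.891,.166]),([-1.69,.26,1.614,.112,1.002,-.391],[-.009,-.599,.199]),(q0,o['ee_pos'])]
f=lambda p:np.concatenate([fk(q,p)[0]-x for q,x in D])
r=least_squares(f,P);print(r.x.round(4).tolist(),abs(r.fun).max())
def path(q,wp,tn=0):
    for i in range(60):
        x,R=fk(q,P);d=np.array(wp)-x;n=np.linalg.norm(d)
        if n<.006:break
        q=step(x+d*min(1,.038/n),R,q)
    print(i,info(q));return q
x,R=fk(q0,P)
for t in(-13,13):print(t,(R*Ro.from_euler('z',t,degrees=True)).as_matrix()[2,1])
z=R.as_matrix()[:,2];g=np.array([.552,.117,.08])
for mid in ([[.4,.1,.5]],[[.45,.0,.45],[.42,.03,.3]],[[.42,.05,.35]]):
    q=q0
    for w in mid: q=path(q,w)
    for b in(.10,-.019): q=path(q,g-b*z)
E
```

```text
[0.2212, 0.4245, 0.4474, 0.2717, 0.0369, 0.0401, -0.0002] 0.00041960459645165593
-13 -0.006453174877477708
13 -0.3982565049538417
15 x [0.4 0.1 0.5] tilt 61 az 33 yup -0.20 q [-0.33 -0.6   1.95  0.86  1.14  0.79]
10 x [0.476 0.068 0.13 ] tilt 61 az 33 yup -0.20 q [-0.35  0.09  2.39  1.74  0.79 -0.57]
4 x [0.566 0.126 0.072] tilt 61 az 33 yup -0.20 q [-0.11  0.4   2.19  2.1   0.7  -0.8 ]
17 x [0.45 0.   0.45] tilt 61 az 33 yup -0.20 q [-0.61 -0.4   1.95  1.04  1.25  0.43]
4 x [0.421 0.029 0.304] tilt 61 az 33 yup -0.20 q [-0.58 -0.41  2.3   1.16  1.07  0.13]
5 x [0.477 0.067 0.126] tilt 61 az 33 yup -0.20 q [-0.35  0.11  2.39  1.76  0.8  -0.61]
4 x [0.566 0.126 0.072] tilt 61 az 33 yup -0.20 q [-0.11  0.41  2.19  2.11  0.71 -0.81]
19 x [0.42 0.05 0.35] tilt 61 az 33 yup -0.20 q [-0.5  -0.49  2.22  1.08  1.06  0.32]
6 x [0.476 0.067 0.13 ] tilt 61 az 33 yup -0.20 q [-0.35  0.09  2.39  1.73  0.79 -0.57]
4 x [0.566 0.126 0.072] tilt 61 az 33 yup -0.20 q [-0.11  0.4   2.19  2.1   0.7  -0.8 ]
```

```bash
sed -i 's/^P=.*/P=[0.2212,0.4245,0.4474,0.2717,0.0369,0.0401,-0.0002]/' kin.py; python3 - <<'E'
from plan import *
o=get_obs();R=Ro.from_euler('xyz',o['eef_rot'])*Ro.from_euler('z',-13,degrees=True)
d=np.array([.45,0,.45])-o['ee_pos'];print(np.linalg.norm(d),R.inv().apply(d/18).round(4))
E
```

```text
0.6106529386097683 [-0.0259  0.0211  0.0062]
```

Call:
{"name": "jog_arm", "arguments": {"rows": [[[0, 0, 0], -6.5, 0.094], [[0, 0, 0], -6.5, 0.094], [[-0.0259, 0.0211, 0.0062], 0, 0.094], [[-0.0259, 0.0211, 0.0062], 0, 0.094], [[-0.0259, 0.0211, 0.0062], 0, 0.094], [[-0.0259, 0.0211, 0.0062], 0, 0.094], [[-0.0259, 0.0211, 0.0062], 0, 0.094], [[-0.0259, 0.0211, 0.0062], 0, 0.094], [[-0.0259, 0.0211, 0.0062], 0, 0.094], [[-0.0259, 0.0211, 0.0062], 0, 0.094], [[-0.0259, 0.0211, 0.0062], 0, 0.094], [[-0.0259, 0.0211, 0.0062], 0, 0.094]]}}

```text
time_s: 14.0
ee_pos: [0.3927, 0.1864, 0.6901]
eef_rot: [-3.138, -1.11, 0.578]
force: [0.8, 1.2, 1.5]
grip_width: 0.0939
grip_force: 0.0
```

```bash
python3 - <<'E'
from plan import *
o=get_obs();R=Ro.from_euler('xyz',o['eef_rot']);print(o['time_s'],o['ee_pos'],info(o['qpos']))
x=o['ee_pos']
for wp in([.45,0,.45],[.42,.03,.3]):
    d=np.array(wp)-x;n=int(np.ceil(np.linalg.norm(d)/.038));print(n,R.inv().apply(d/n).round(4));x=wp
E
```

```text
14.0 [0.39270051 0.18638882 0.69007905] x [0.393 0.187 0.69 ] tilt 64 az 33 yup -0.00 q [ 0.09 -0.49  1.47  0.49  1.15  1.12]
9 [-0.0266  0.0208  0.0064]
5 [-0.0277 -0.0083  0.0118]
```

Call:
{"name": "jog_arm", "arguments": {"rows": [[[-0.0266, 0.0208, 0.0064], 0, 0.094], [[-0.0266, 0.0208, 0.0064], 0, 0.094], [[-0.0266, 0.0208, 0.0064], 0, 0.094], [[-0.0266, 0.0208, 0.0064], 0, 0.094], [[-0.0266, 0.0208, 0.0064], 0, 0.094], [[-0.0266, 0.0208, 0.0064], 0, 0.094], [[-0.0266, 0.0208, 0.0064], 0, 0.094], [[-0.0266, 0.0208, 0.0064], 0, 0.094], [[-0.0266, 0.0208, 0.0064], 0, 0.094]]}}

```text
time_s: 14.75
ee_pos: [0.4493, -0.0004, 0.4495]
eef_rot: [-3.14, -1.109, 0.579]
force: [0.9, 0.3, -0.1]
grip_width: 0.0941
grip_force: 0.0
```

Call:
{"name": "jog_arm", "arguments": {"rows": [[[-0.0277, -0.0083, 0.0118], 0, 0.094], [[-0.0277, -0.0083, 0.0118], 0, 0.094], [[-0.0277, -0.0083, 0.0118], 0, 0.094], [[-0.0277, -0.0083, 0.0118], 0, 0.094], [[-0.0277, -0.0083, 0.0118], 0, 0.094], [[0, 0, 0], 0, 0.094]]}}

```text
time_s: 15.25
ee_pos: [0.417, 0.0319, 0.2956]
eef_rot: [-3.126, -1.104, 0.568]
force: [-0.6, 0.6, 1.4]
grip_width: 0.0939
grip_force: 0.0
```

```bash
cat > wr.py <<'E'
from plan import *
def wrist(name):
    o=get_obs();c=camera("wrist");cv2.imwrite(f"pics/{name}.png",c["image"][:,:,::-1])
    T=np.eye(4);T[:3,:3]=Ro.from_euler('xyz',o['eef_rot']).as_matrix();T[:3,3]=o['ee_pos'];M=T@c["T_tool_cam"]
    K=c["K"];z=c["range_z"];v,u=np.mgrid[:384,:512]
    dx,dy=u-K[0,2],v-K[1,2];r=np.hypot(dx,dy)+1e-9;th=r/K[0,0]
    t=np.tan(np.minimum(th,1.5))*z
    W=np.stack([dx/r*t,-dy/r*t,-z,np.ones_like(z)],-1)@M.T
    W[(z<=0)|(th>1.4)]=np.nan
    return o,c,W[...,:3]
E
python3 - <<'E'
from wr import *
o,c,W=wrist("w1");print(o['time_s'],o['ee_pos'],info(o['qpos']))
print([(round(d['p'],2),(np.array(d['at'])*[512,384]).round()) for d in search_frame("salt_shaker",c)])
X,Y,Z=W[...,0],W[...,1],W[...,2]
m=(abs(X-.552)<.05)&(abs(Y-.117)<.05)&(Z>.05)&(Z<.13)
for z0 in(.05,.06,.07,.08,.09):
    k=m&(Z>z0)&(Z<z0+.01);print(z0,k.sum(),np.nanpercentile(W[k],[2,50,98],axis=0).round(3).tolist() if k.any() else'')
E
```

```text
15.25 [0.41702707 0.03193257 0.2956357 ] x [0.418 0.033 0.296] tilt 63 az 34 yup -0.01 q [-0.59 -0.41  2.34  1.22  1.08 -0.16]
[(0.91, array([257., 246.])), (0.89, array([325., 268.])), (0.71, array([293., 218.]))]
0.05 119 [[0.533, 0.101, 0.05], [0.538, 0.109, 0.055], [0.561, 0.134, 0.06]]
0.06 112 [[0.536, 0.103, 0.06], [0.54, 0.11, 0.065], [0.562, 0.131, 0.07]]
0.07 85 [[0.537, 0.105, 0.07], [0.541, 0.112, 0.074], [0.561, 0.132, 0.08]]
0.08 102 [[0.537, 0.105, 0.08], [0.541, 0.113, 0.086], [0.563, 0.134, 0.09]]
0.09 245 [[0.539, 0.107, 0.09], [0.55, 0.119, 0.096], [0.564, 0.133, 0.099]]
```

View pics/w1.png

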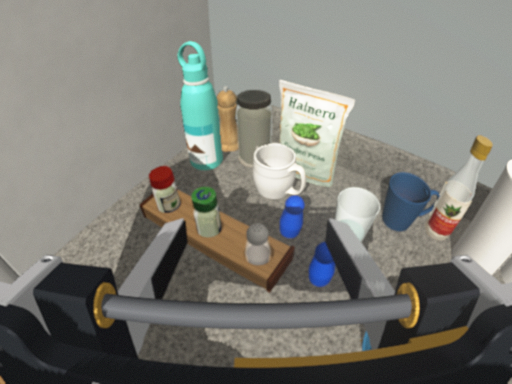

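The wrist view shows the grey-capped shaker at (257,243) in the caddy's near well, with the blue look-alikes at (292,215) and (322,265). I measure the shaker axis at about (0.551, 0.119).

```bash
cat > to.py <<'E'
import sys
from plan import *
def rel(wps,st=.035):
    o=get_obs();R=Ro.from_euler('xyz',o['eef_rot']);x=o['ee_pos'];q=o['qpos'];print(o['time_s'],info(q),o['grip_width'])
    for wp in wps:
        d=np.array(wp)-x;n=max(1,int(np.ceil(np.linalg.norm(d)/st)));s=R.inv().apply(d/n).round(4);x=wp
        q=run(q,[(s,0)]*n);print(n,s.tolist(),'->',np.round(wp,3),info(q))
E
python3 - <<'E'
from to import *
z=Ro.from_euler('xyz',get_obs()['eef_rot']).as_matrix()[:,2];g=np.array([.551,.119,.078])
rel([g-.09*z])
rel([g-.09*z,g+.019*z],.025)
E
```

```text
15.35 x [0.42  0.031 0.302] tilt 63 az 33 yup -0.00 q [-0.6  -0.42  2.33  1.21  1.08 -0.15] 0.09422742761817844
6 [-0.0215, -0.0002, 0.0253] -> [0.484 0.075 0.118] x [0.484 0.076 0.119] tilt 63 az 33 yup -0.00 q [-0.33  0.18  2.39  1.87  0.84 -0.96]
15.35 x [0.42  0.031 0.302] tilt 63 az 33 yup -0.00 q [-0.6  -0.42  2.33  1.21  1.08 -0.15] 0.09422742761817844
8 [-0.0161, -0.0001, 0.019] -> [0.484 0.075 0.118] x [0.485 0.076 0.119] tilt 63 az 33 yup -0.00 q [-0.33  0.19  2.39  1.87  0.84 -0.96]
5 [0.0, 0.0, 0.0218] -> [0.565 0.128 0.07 ] x [0.566 0.129 0.07 ] tilt 63 az 33 yup -0.00 q [-0.11  0.45  2.2   2.17  0.77 -1.11]
```

Call:
{"name": "jog_arm", "arguments": {"rows": [[[-0.0215, -0.0002, 0.0253], 0, 0.08], [[-0.0215, -0.0002, 0.0253], 0, 0.08], [[-0.0215, -0.0002, 0.0253], 0, 0.08], [[-0.0215, -0.0002, 0.0253], 0, 0.08], [[-0.0215, -0.0002, 0.0253], 0, 0.08], [[-0.0215, -0.0002, 0.0253], 0, 0.08], [[0, 0, 0], 0, 0.08]]}}

```text
time_s: 15.93
ee_pos: [0.484, 0.0757, 0.1114]
eef_rot: [-3.121, -1.102, 0.564]
force: [0.4, 0.1, 0.1]
grip_width: 0.0796
grip_force: 0.0
```

```bash
python3 - <<'E'
from to import *
from wr import *
o,c,W=wrist("w2")
X,Y,Z=W[...,0],W[...,1],W[...,2]
m=(abs(X-.552)<.04)&(abs(Y-.117)<.04)&(Z>.06)&(Z<.105)
for z0 in(.06,.07,.08,.09):
    k=m&(Z>z0)&(Z<z0+.01);print(z0,k.sum(),np.nanpercentile(W[k],[2,50,98],axis=0).round(3).tolist() if k.any() else'')
R=Ro.from_euler('xyz',o['eef_rot'])
L=R.inv().apply(W[m]-o['ee_pos']);print("lateral tool y pct",np.percentile(L[:,1],[1,50,99]).round(4),"z",np.percentile(L[:,2],[1,99]).round(3))
z=R.as_matrix()[:,2];g=np.array([.551,.119,.078]);rel([g+.019*z],.022)
E
```

```text
0.06 351 [[0.535, 0.103, 0.06], [0.539, 0.111, 0.065], [0.559, 0.133, 0.07]]
0.07 279 [[0.536, 0.105, 0.07], [0.54, 0.112, 0.074], [0.559, 0.13, 0.08]]
0.08 352 [[0.536, 0.105, 0.08], [0.54, 0.113, 0.086], [0.559, 0.133, 0.09]]
0.09 661 [[0.539, 0.107, 0.09], [0.548, 0.118, 0.096], [0.563, 0.133, 0.099]]
lateral tool y pct [-0.0165  0.0006  0.0168] z [0.07  0.091]
15.9833 x [0.485 0.076 0.115] tilt 63 az 34 yup -0.01 q [-0.33  0.2   2.38  1.87  0.84 -0.96] 0.07959813377874768
5 [0.0006, 0.0002, 0.0214] -> [0.565 0.128 0.069] x [0.567 0.129 0.07 ] tilt 63 az 34 yup -0.01 q [-0.12  0.45  2.19  2.16  0.77 -1.1 ]
```

Call:
{"name": "jog_arm", "arguments": {"rows": [[[0.0006, 0.0002, 0.0214], 0, 0.08], [[0.0006, 0.0002, 0.0214], 0, 0.08], [[0.0006, 0.0002, 0.0214], 0, 0.08], [[0.0006, 0.0002, 0.0214], 0, 0.08], [[0.0006, 0.0002, 0.0214], 0, 0.08], [[0, 0, 0], 0, 0.08], [[0, 0, 0], 0, 0.05]]}}

```text
time_s: 16.57
ee_pos: [0.5665, 0.1277, 0.076]
eef_rot: [3.141, -1.113, 0.584]
force: [0.1, 0.1, -0.5]
grip_width: 0.0763
grip_force: 0.0
```

Call:
{"name": "jog_arm", "arguments": {"rows": [[[0, 0, 0], 0, 0.0], [[0, 0, 0], 0, 0.0], [[0, 0, 0], 0, 0.0], [[0, 0, 0], 0, 0.0], [[0, 0, 0], 0, 0.0], [[0, 0, 0], 0, 0.0]], "squeeze": 25}}

```text
time_s: 17.07
ee_pos: [0.5648, 0.1275, 0.0721]
eef_rot: [-3.137, -1.108, 0.578]
force: [-0.5, 0.3, 0.1]
grip_width: 0.0365
grip_force: 0.3
```

```bash
python3 - <<'E'
from to import *
o=get_obs();print(o['ee_pos'],o['eef_rot'],o['force'],o['grip_width'],o['grip_force'])
x=o['ee_pos'];up=x+[0,0,.12];rel([up],.02)
# bowl pose: grasp offset .02 below cap along axis
R=Ro.from_euler('xyz',o['eef_rot']);z=R.as_matrix()[:,2];g=x-.019*z
cap=np.array([.515,-.193,.19])
for phi in(-90,110,130,150,180):
    T=Ro.from_rotvec(z*np.radians(phi));a=T.apply([0,0,1]);print(phi,np.degrees(np.arccos(a[2])).round(),'TCP',(cap-(.1-g[2])*a+.019*z).round(3))
E
```

```text
[0.56475838 0.12753483 0.07209486] [-3.1373524  -1.10777524  0.57791851] [-0.51522575  0.30259197  0.08012423] 0.03650745163354153 0.28675755171848394
17.0667 x [0.566 0.128 0.072] tilt 63 az 33 yup -0.00 q [-0.12  0.44  2.2   2.16  0.77 -1.1 ] 0.03650745163354153
6 [0.0179, -0.0, -0.0089] -> [0.565 0.128 0.192] x [0.566 0.128 0.192] tilt 63 az 33 yup -0.00 q [-0.12  0.13  2.17  1.78  0.63 -0.62]
-90 78.0 TCP [ 0.545 -0.194  0.178]
110 94.0 TCP [ 0.529 -0.164  0.183]
130 108.0 TCP [ 0.533 -0.166  0.188]
150 120.0 TCP [ 0.537 -0.168  0.191]
180 127.0 TCP [ 0.542 -0.175  0.193]
```

Call:
{"name": "jog_arm", "arguments": {"rows": [[[0, 0, 0], 0, 0.0], [[0, 0, 0], 0, 0.0], [[0, 0, 0], 0, 0.0], [[0.009, 0, -0.0045], 0, 0.0], [[0.0179, 0, -0.0089], 0, 0.0], [[0.0179, 0, -0.0089], 0, 0.0], [[0.0179, 0, -0.0089], 0, 0.0], [[0.0179, 0, -0.0089], 0, 0.0], [[0.0179, 0, -0.0089], 0, 0.0], [[0.0179, 0, -0.0089], 0, 0.0], [[0.009, 0, -0.0045], 0, 0.0], [[0, 0, 0], 0, 0.0]], "squeeze": 25}}

```text
time_s: 18.07
ee_pos: [0.5655, 0.1276, 0.2143]
eef_rot: [3.141, -1.11, 0.583]
force: [0.8, -0.3, -1.0]
grip_width: 0.0329
grip_force: 24.8
```

```bash
python3 - <<'E'
from to import *
from wr import *
o,c,W=wrist("w3");print(o['ee_pos'],o['eef_rot'],o['force'],o['grip_width'],o['grip_force'])
s=camera("scene");t=camera("top")
cv2.imwrite("pics/lift.png",cv2.resize(np.hstack([c["image"][120:384,130:394],s["image"][100:364,180:444]])[:,:,::-1],None,fx=1.5,fy=1.5))
rel([[.54,-.17,.26]],.03)
K=t["K"];zz=t["range_z"];v,u=np.mgrid[:384,:512]
Pt=np.stack([(u-K[0,2])/K[0,0]*zz,-(v-K[1,2])/K[1,1]*zz,-zz,np.ones_like(zz)],-1)@t["world_from_camera"].T
b=(t["image"][...,2].astype(int)-t["image"][...,0]>25)&(Pt[...,2]<.1)&(abs(Pt[...,0]-.52)<.15)&(abs(Pt[...,1]+.19)<.14)
print("bowl",(np.percentile(Pt[b],[1,99],axis=0)).round(3), cv2.minEnclosingCircle(Pt[b][:,:2].astype(np.float32)))
E
```

```text
[0.5655268  0.12758131 0.21426864] [ 3.14073979 -1.11011887  0.58280683] [ 0.76713343 -0.3227839  -0.95317686] 0.03289002867319073 24.818900690420378
18.2167 x [0.566 0.128 0.211] tilt 63 az 33 yup -0.00 q [-0.12  0.09  2.16  1.71  0.62 -0.52] 0.032730488985664406
11 [-0.0035, 0.0214, -0.017] -> [ 0.54 -0.17  0.26] x [ 0.541 -0.17   0.26 ] tilt 63 az 33 yup -0.00 q [-0.81  0.2   1.89  1.23  1.21 -0.41]
bowl [[ 0.411 -0.291  0.001  1.   ]
 [ 0.602 -0.095  0.075  1.   ]] ((0.5034340023994446, -0.19649851322174072), 0.10769441723823547)
```

View pics/lift.png

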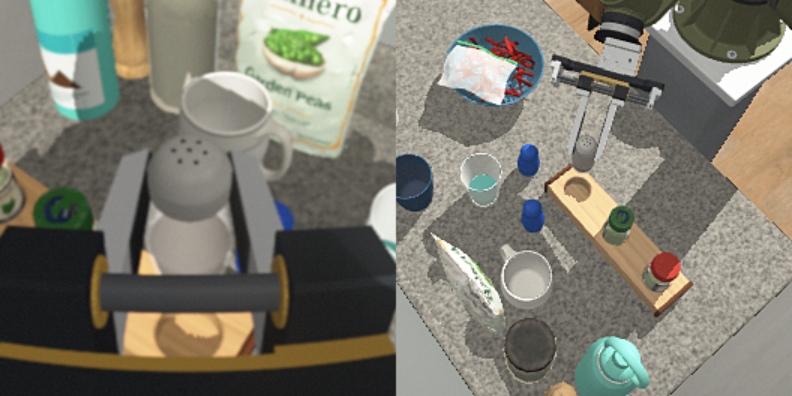

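The shaker is held upright and clear of its well, and the jars are undisturbed. Next I carry it to the bowl.

Call:
{"name": "jog_arm", "arguments": {"rows": [[[-0.0035, 0.0214, -0.017], 0, 0.0], [[-0.0035, 0.0214, -0.017], 0, 0.0], [[-0.0035, 0.0214, -0.017], 0, 0.0], [[-0.0035, 0.0214, -0.017], 0, 0.0], [[-0.0035, 0.0214, -0.017], 0, 0.0], [[-0.0035, 0.0214, -0.017], 0, 0.0], [[-0.0035, 0.0214, -0.017], 0, 0.0], [[-0.0035, 0.0214, -0.017], 0, 0.0], [[-0.0035, 0.0214, -0.017], 0, 0.0], [[-0.0035, 0.0214, -0.017], 0, 0.0], [[-0.0035, 0.0214, -0.017], 0, 0.0], [[0, 0, 0], 0, 0.0]]}}

```text
time_s: 19.22
ee_pos: [0.5404, -0.1744, 0.2601]
eef_rot: [-3.137, -1.108, 0.574]
force: [0.5, 0.1, -1.2]
grip_width: 0.0323
grip_force: 24.8
```

```bash
python3 - <<'E'
from to import *
o=get_obs();q=o['qpos'];print(o['ee_pos'],info(q))
for n in(12,10):
    q=run(q,[((0,0,0),7.0)]*n);print(info(q))
E
```

```text
[ 0.54041621 -0.17441825  0.26013141] x [ 0.542 -0.174  0.261] tilt 63 az 33 yup -0.00 q [-0.82  0.2   1.88  1.23  1.21 -0.41]
x [ 0.542 -0.174  0.261] tilt 63 az 33 yup -0.89 q [-0.82  0.2   1.88  1.23  1.21  1.06]
x [ 0.542 -0.174  0.261] tilt 63 az 33 yup -0.39 q [-0.82  0.2   1.88  1.23  1.21  2.28]
```

Call:
{"name": "jog_arm", "arguments": {"rows": [[[0, 0, 0], 4, 0.0], [[0, 0, 0], 7, 0.0], [[0, 0, 0], 7, 0.0], [[0, 0, 0], 7, 0.0], [[0, 0, 0], 7, 0.0], [[0, 0, 0], 7, 0.0], [[0, 0, 0], 7, 0.0], [[0, 0, 0], 7, 0.0], [[0, 0, 0], 7, 0.0], [[0, 0, 0], 7, 0.0], [[0, 0, 0], 7, 0.0], [[0, 0, 0], 7, 0.0]]}}

```text
time_s: 20.22
ee_pos: [0.5404, -0.1698, 0.2594]
eef_rot: [-2.038, -0.131, -0.92]
force: [-0.0, -0.9, -2.2]
grip_width: 0.033
grip_force: 24.8
```

Call:
{"name": "jog_arm", "arguments": {"rows": [[[0, 0, 0], 7, 0.0], [[0, 0, 0], 7, 0.0], [[0, 0, 0], 7, 0.0], [[0, 0, 0], 7, 0.0], [[0, 0, 0], 7, 0.0], [[0, 0, 0], 7, 0.0], [[0, 0, 0], 7, 0.0], [[0, 0, 0], 7, 0.0], [[0, 0, 0], 7, 0.0], [[0, 0, 0], 5, 0.0], [[0, 0, 0], 0, 0.0]]}}

```text
time_s: 21.13
ee_pos: [0.5404, -0.1699, 0.2594]
eef_rot: [-2.348, 0.88, -1.635]
force: [0.4, 0.0, -0.3]
grip_width: 0.0329
grip_force: 24.9
```

```bash
python3 - <<'E'
from to import *
from wr import *
o,c,W=wrist("w4");print(o['ee_pos'],o['eef_rot'],o['force'],o['grip_width'],o['grip_force'])
R=Ro.from_euler('xyz',o['eef_rot']);ax=R.as_matrix()
# shaker axis estimate: rigid in tool since upright at grasp: up in tool frame = (cos27..)
R0=Ro.from_euler('xyz',[3.14074,-1.11012,.58281]);a=R.apply(R0.inv().apply([0,0,1]))
g=o['ee_pos']-.019*ax[:,2];print("axis",a.round(2),"tip",np.degrees(np.arccos(a[2])),"cap@25mm",(g+.025*a).round(3))
s=camera("scene");t=camera("top")
for n,p in(("scene",s),("top",t)):
    for l in("shaker_top",):
        for d in spot_point(l,p)[:2]:
            u,v=d["at"][0]*512,d["at"][1]*384;print(n,l,round(d["p"],2),round(u),round(v),world(p,u,v).round(3))
cv2.imwrite("pics/tip.png",cv2.resize(np.hstack([c["image"][120:384,130:394],s["image"][50:314,110:374],t["image"][100:364,180:444]])[:,:,::-1],(798,266)))
# scene points of the shaker
K=s["K"];zz=s["range_z"];v,u=np.mgrid[:384,:512]
Q=(np.stack([(u-K[0,2])/K[0,0]*zz,-(v-K[1,2])/K[1,1]*zz,-zz,np.ones_like(zz)],-1)@s["world_from_camera"].T)[...,:3]
d=Q-g;al=d@a;pr=np.linalg.norm(d-al[...,None]*a,axis=-1);m=(pr<.023)&(abs(al)<.12)
print("along axis extent",np.percentile(al[m],[1,5,50,95,99]).round(3),m.sum())
E
```

```text
[ 0.54036055 -0.16988644  0.25944893] [-2.34750776  0.88009244 -1.63471267] [ 0.39521995  0.04519492 -0.3388826 ] 0.03293921400083155 24.89264058594472
axis [-0.37 -0.79 -0.49] tip 119.47862987586484 cap@25mm [ 0.517 -0.199  0.256]
scene shaker_top 0.79 240 100 [ 0.534 -0.161  0.299]
scene shaker_top 0.72 268 200 [0.587 0.017 0.088]
top shaker_top 0.98 334 204 [ 0.52  -0.187  0.281]
top shaker_top 0.71 214 163 [0.646 0.113 0.088]
along axis extent [-0.073 -0.072 -0.067 -0.002  0.008] 353
```

View pics/tip.png

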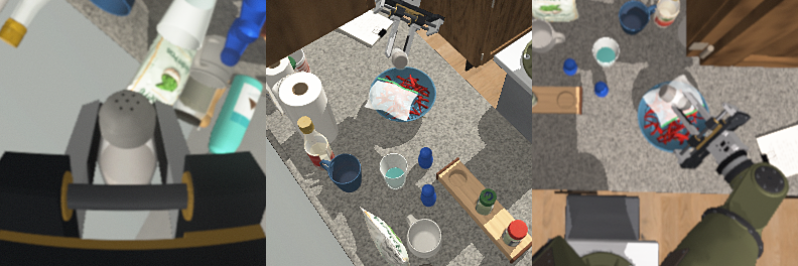

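```bash
python3 - <<'E'
from to import *
o=get_obs();rel([o['ee_pos']+[-.008,0,-.065]],.011)
E
```

```text
21.3833 x [ 0.542 -0.17   0.261] tilt 63 az 33 yup -0.46 q [-0.81  0.2   1.89  1.23  1.21  2.19] 0.03254578002651349
6 [0.0084, 0.0059, 0.0038] -> [ 0.532 -0.17   0.195] x [ 0.533 -0.17   0.196] tilt 63 az 33 yup -0.46 q [-0.83  0.29  1.95  1.29  1.17  2.02]
```

Call:
{"name": "jog_arm", "arguments": {"rows": [[[0.0084, 0.0059, 0.0038], 0, 0.0], [[0.0084, 0.0059, 0.0038], 0, 0.0], [[0.0084, 0.0059, 0.0038], 0, 0.0], [[0.0084, 0.0059, 0.0038], 0, 0.0], [[0.0084, 0.0059, 0.0038], 0, 0.0], [[0.0084, 0.0059, 0.0038], 0, 0.0], [[0, 0, 0], 0, 0.0], [[0, 0, 0], 0, 0.0], [[0, 0, 0], 0, 0.0]]}}

```text
time_s: 22.13
ee_pos: [0.5323, -0.1708, 0.1961]
eef_rot: [-2.341, 0.875, -1.628]
force: [-0.4, -0.1, -1.2]
grip_width: 0.0328
grip_force: 24.9
```

```bash
python3 - <<'E'
from h import *
from scipy.spatial.transform import Rotation as Ro
o=get_obs();R=Ro.from_euler('xyz',o['eef_rot']);R0=Ro.from_euler('xyz',[3.14074,-1.11012,.58281]);a=R.apply(R0.inv().apply([0,0,1]))
cap=o['ee_pos']-.019*R.as_matrix()[:,2]+.017*a
print(o['time_s'],o['ee_pos'],o['grip_width'],o['grip_force'],a.round(2),cap.round(3))
if np.hypot(*(cap[:2]-[.51,-.194]))<.02 and .15<cap[2]<.24 and o['grip_force']>15: print(hand_in())
E
```

```text
22.1333 [ 0.53225739 -0.1708003   0.19613428] 0.03284803894314767 24.891232033739925 [-0.37 -0.79 -0.49] [ 0.512 -0.194  0.196]
the job is handed in; nothing more can be done
None
```

I handed the job in at about 22 s: the salt shaker is still held in the air, tipped about 119°, with its cap over the middle of the bowl about 11 cm above the chillies, and my pictures showed the jars, bowl and blue look-alikes undisturbed.

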